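Slide the phone out over the shelf edge to photograph a drawing

TASK

We want to photograph the child's drawing with the phone that lies screen up on the little desk shelf above it: with your fingertips, slide the phone along the board until its camera end sticks out about 4 cm past the shelf's front edge, square to that edge and with the camera in line with the middle of the sketch pad's width. Only push it gently, flat on the board: do not grip it, lift it or let it tip over the edge. Leave it lying there, and leave everything else where it stands.

Things in the scene. Friction and masses are not known exactly. Their poses are not given: they have to be found in the camera images.
- shelf: light wooden desk shelf, fixed: a board 660 wide (y), 280 deep (x) and 18 thick, its flat top 200 above the desk, on upright panels. Origin on the desk under the middle of the front edge; +x points out of the front (away from the robot, within about 0.2 rad of world x), +y to the left, +z up; the board runs from x = -280 (back edge, nearest the robot) to x = 0
- shelf_edge (a point): middle of the top of the shelf's front edge, 200 above the desk; same axes as the shelf
- pad: wire-bound sketch pad with the drawing, fixed flat on the desk under the front edge: 148 in x, 210 wide in y, 8 high, its sides parallel to the shelf's. Origin at the centre of its underside, 20 out from the front edge; not always in the middle of the shelf. Its x and y axes are those of the shelf
- phone: phone in a grey case with a black screen, loose, lying flat on the shelf, screen up: 150 long (x), 76 wide (y), 10 thick, edges rounded 2, about 0.2 kg. Origin at the centre of its underside; +x points to the camera end, which is the end that lies nearer the shelf's front edge; +z up, out of the screen. It starts wholly on the board, 20 to 60 short of the edge and somewhat askew. It slides under a few newtons
- phone_end (a point): middle of the phone's camera end, on its underside, 75 from the phone's origin along +x
- phone_lens (a point): middle lens of the rear camera, on the underside (hidden from above), on the phone's centre line, 20 back from the camera end
- pen_mug: white mug full of pens, 72 across, 128 high over the pens, loose on the shelf near one end; origin at the centre of its underside; not to be disturbed
- tub: clear round tub with white lid, 64 across, 75 high, loose on the shelf near one end; origin at the centre of its underside; not to be disturbed
- tape: roll of clear tape lying flat, 90 across, 24 high, loose on the shelf near one end; origin at the centre of its underside; not to be disturbed
- power_bank: black power bank, 95 x 62 x 18, loose on the shelf near one end (shorter and thicker than the phone); origin at the centre of its underside; not to be disturbed
- glue_stick: upright glue stick, 27 across, 71 high, loose on the shelf close to the front edge, beside the phone's way; origin at the centre of its underside; not to be disturbed
- eraser: white eraser in a card sleeve, 22 x 48 x 12, loose on the shelf close to the front edge, on the other side of the phone's way; origin at the centre of its underside; not to be disturbed
- toy_car: red toy car, 70 long, 32 high, loose on the desk beside the pad, in front of the shelf; origin at desk height under its middle; not to be disturbed
- stapler: black stapler, 125 long, 55 high, loose on the desk beside the pad, in front of the shelf; origin at the centre of its underside; not to be disturbed
Mind the look-alikes: they are no part of the job. Several things have the shape of the phone; the one meant has the colours described above.

How it is judged (in metres and radians):
At the end, for the whole second after the job is handed in: Camera end 30 to 50 mm past the shelf's front edge, lens within 15 mm of the middle of the pad's width, phone within 0.12 rad (7 degrees) of square to the edge, flat on the board and at rest; every other loose thing within 15 mm of where it started (x of phone_end in the frame of shelf_edge between 0.03 and 0.05 m and y of phone_lens in the frame of pad between -0.015 and 0.015 m and angle between the x axis of phone and the x axis of shelf, either way round below 0.12 rad and angle between phone's own z axis and vertical below 0.04 rad and z of phone in the frame of shelf_edge between -0.004 and 0.004 m and linear speed of phone below 0.01 m/s and distance of each of pen_mug, tub, tape, power_bank, glue_stick, eraser, toy_car, stapler from where it was at the start of the episode below 0.015 m); the robot touches nothing.
It fails at once if the phone is lifted off the board (8 mm) or let drop from it (z of phone in the frame of shelf_edge above 0.008 m or z of phone in the frame of shelf_edge below -0.008 m).
It fails at once if the phone is tilted by more than 0.12 rad (angle between phone's own z axis and vertical above 0.12 rad).
It fails at once if the phone is gripped or pushed hard: more than 25 N on it from the fingers or arm (contact force between any of the fingers, the arm and phone above 25 N).
It fails at once if another loose thing is moved by more than 15 mm (distance of any of pen_mug, tub, tape, power_bank, glue_stick, eraser, toy_car, stapler from where it was at the start of the episode above 0.015 m).
It fails at once if another loose thing is tipped (angle between any of pen_mug, tub, tape, power_bank, glue_stick, eraser, toy_car, stapler's own z axis and vertical above 0.35 rad).
It also fails if it takes over 64 s, if anything falls off the work surface, if the arm or the gripper's body presses on something with over 40 N, if the wrist force passes 120 N, or if a joint passes its speed limit or range.

ROBOT

A 6-joint arm with a two-finger parallel gripper is mounted at the origin on the work surface. World frame = base frame: x ahead of the robot, y to its left, z up, the work surface at z = 0. Lengths are in m, angles in degrees, forces in N, time in s.
With the tool pointing down it reaches from about 0.15 to 0.775 m from the base axis. Payload 6.1 kg.
Tool frame: the origin (TCP) lies on the centre line of the jaws, within the pads' length; the fingertips stand manip.finger_overhang ahead of it and the grasp point (between the pads) lies 11 mm behind it (manip.finger_overhang is the distance from the TCP to the fingertips, in m); z points along the fingers, y is the direction in which the jaws open and shut (so a half turn about z gives the same grasp; the last joint's range is limited). The gripper opens to 85 mm and grips with 20 to 120 N. Pads are 22 mm wide; open, the fingers measure 114 mm over their backs; the gripper's body (76 mm by 85 mm) begins 54 mm behind the grasp point. The pads swing forward as they close: fully open they stand 13 mm farther back than shut.
Start: joints at [73.74, 7.208, -2.269, 80.523, 0, 90], TCP at [0.147, 0.504, 0.239] pointing down, gripper open.
Joint ranges: [-155.77, 155.77], [-54.66, 111.73], [-72.52, 77.12], [-102.08, 115.82], [-83.92, 84.16], [-180, 180]. Speed limits (degrees/s): [136.94, 136.94, 172.46, 180, 180, 180].

INTERFACE

Orientations are given as [roll, pitch, yaw] about the fixed x, y, z axes, in that order (R = Rz(yaw) Ry(pitch) Rx(roll)).
In Python, from station import manip, vision gives the robot as it stands.
- The arm moves only by the tool drive_tool, never from a script. Its argument "series" is a list of rows, each an object of numbers: "x", "y", "z": the shift along the tool's x, y, z in m; "rx", "ry", "rz": the turn, a rotation vector about the tool's x, y, z in rad; "claw": the closure, from 0 (fully open) to 1 (shut). In form: [{"x": .., "y": .., "z": .., "rx": .., "ry": .., "rz": .., "claw": ..}, ...]. A call has 1 to 8 rows; each row shifts and turns the commanded pose from where the row before left it, along the tool's axes as they then stand; what a row does not reach is not made up. A row lasts 1/8 s, in which the tool goes at most 62.5 mm and 10.7 degrees, less where a joint would pass 70% of its speed; a pose out of reach is approached as far as the arm can. A call is refused whole if a number of a shift passes 0.0625 or a number of a turn 0.188, either way. A call with a gripper value outside its range is refused whole. The fingers move at their own pace and stop on an object; "squeeze" is the grip in N (left out, the last holds). Time passes only in rows, so rows that do not move let the fingers close. It gives the time, the measured TCP pose, the force and the opening at its end, in the units of the state.
- manip.read_state(): the state, without advancing time (a new reading comes with each control period).
- vision.read_camera(name): name is "side" or "top"; returns a dict with "img" (420x560x3 uint8, blue, green, red), "z_map" (420x560 float32, m along the optical axis (not along the pixel's ray), 0 where there is no reading), "vertical_fov" (degrees; the focal length in pixels is half the picture's height over the tangent of half this angle, whatever the lens; pixels are square), "cx", "cy" (the principal point, pixels), "R" (3x3) and "t" (3): a world point X has camera coordinates R X + t. Camera axes: x right, y down, z forward; pixel columns grow to the right and rows downward; lengths in m; the calibration is good to about 2 mm. A picture is of the moment at which its call begins.
- manip.finish_job(): hands the job in, once; it reports no verdict.
The state is a dict: "time": time; "joints": joint angles; "joint_velocities": joint speeds; "joint_efforts": joint torques, N m; "tcp_pos": TCP position; "orientation": TCP orientation; "ft_force": force on the tool from outside, world axes, zero at the start; "moment": the same for the moment, N m; "width": opening from 0.0 (shut) to 1.0 (fully open).
Only numpy, scipy, OpenCV 4.12 (cv2) and the standard library are available. Lean on these libraries where they do the work, as an engineer would, in place of code of your own. Each camera call takes 0.05 s, during which the arm holds its last target. There are 200 camera calls.

## Working session

There is one attempt and no reset: what is moved stays moved. The work goes in short steps, Python scripts to look and compute and a tool call to move; the robot and the scene stay as the last step left them, time stands still between calls to the robot, and variables do not carry over. Pictures are saved under pics/ and viewed, about 8 in all and at most 12, crops included, and the job is handed in when it is done.

Besides the shell and the picture viewer there is one more tool, called after "Emit:" as name(argument=value, ...), one argument or row to a line, values as JSON. drive_tool: Moves the arm, as the interface text tells. Its arguments: {"type":"object","properties":{"series":{"type":"array","items":{"type":"object","properties":{"x":{"type":"number"},"y":{"type":"number"},"z":{"type":"number"},"rx":{"type":"number"},"ry":{"type":"number"},"rz":{"type":"number"},"claw":{"type":"number"}}}},"squeeze":{"type":"number"}},"required":["series"]}

```bash
mkdir -p pics
cat > h.py <<'E'
import numpy as np, cv2
from station import manip, vision
def cam(n):
    c=vision.read_camera(n); c['f']=c['img'].shape[0]/2/np.tan(np.radians(c['vertical_fov'])/2)
    h,w=c['z_map'].shape; v,u=np.mgrid[:h,:w]; z=c['z_map']
    P=np.stack([(u-c['cx'])*z/c['f'],(v-c['cy'])*z/c['f'],z],-1)
    c['W']=(P-np.array(c['t']))@np.array(c['R']); c['W'][z==0]=np.nan
    return c
E
python3 - <<'E'
from h import *
print(manip.read_state(), manip.finger_overhang)
a=cam('top');b=cam('side')
for n,c in(('top',a),('side',b)):
    cv2.imwrite(f'pics/{n}0.png',c['img']); print(n,c['f'],c['cx'],c['cy'],np.array(c['R']),c['t'])
np.save('top0.npy',a['W'])
E
```

```text
{'time': 0.0, 'joints': array([ 7.37402581e+01,  7.24030911e+00, -2.32510746e+00,  8.05235344e+01,
       -1.30140139e-04,  8.99994932e+01]), 'joint_velocities': array([-0.04591729, -0.06282668, -0.068313  , -0.03008346, -0.00872317,
       -0.01249836]), 'joint_efforts': array([-1.13702514e-03, -4.35911715e+01,  3.52923882e+01,  1.73961336e-02,
       -2.13095386e-04, -7.02661950e-06]), 'tcp_pos': array([0.14688869, 0.50363117, 0.23854762]), 'orientation': array([-1.79911049e+02,  1.29353156e-04,  1.63740765e+02]), 'ft_force': array([-1.42087748, -0.52437985,  0.31919158]), 'moment': array([-0.0030222 ,  0.00900357, -0.00101013]), 'width': 1.0011085032876665} 0.008
top 453.9348722671284 289.0519435730155 208.9842581203237 [[-0.01091338 -0.99987088  0.01179458]
 [-0.99728788  0.01002509 -0.07291352]
 [ 0.07278586 -0.01255832 -0.99726852]] [-0.06896198  0.55459181  1.18366962]
side 413.0840015423177 284.7528747581815 204.87552791985564 [[-0.67624318  0.73644846 -0.01840717]
 [ 0.58755177  0.52410939 -0.61651624]
 [-0.44438506 -0.42773007 -0.78712699]] [ 0.4178743  -0.19173675  1.41082822]
```

```bash
ls; ls pics
```

```text
h.py
pics
top0.npy
side0.png
top0.png
```

View pics/top0.png

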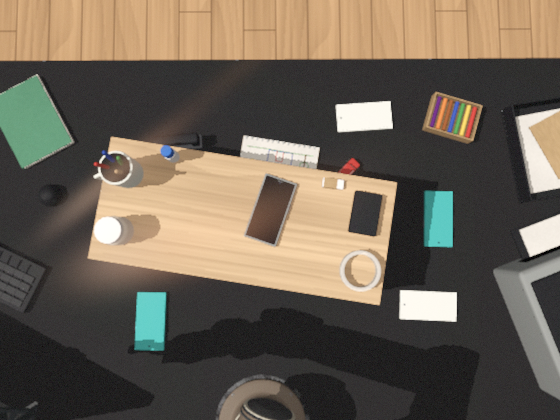

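View pics/side0.png

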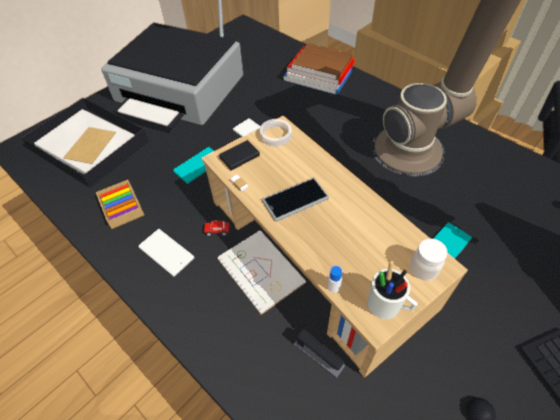

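```bash
cat >> h.py <<'E'
def rect(p): # minAreaRect in mm
    return cv2.minAreaRect((p[:,:2]*1000).astype(np.float32))
def shelf(c):
    W=c['W']; m=(abs(W[...,2]-.2)<.006)
    m=m.astype(np.uint8); n,l,s,_=cv2.connectedComponentsWithStats(m)
    k=1+np.argmax(s[1:,4]); return W[l==k]
def pad(c):
    W=c['W']; g=c['img'].min(2)
    m=((abs(W[...,2]-.008)<.008)&(g>110)).astype(np.uint8)
    return m
E
python3 - <<'E'
from h import *
a=cam('top');b=cam('side')
S=shelf(a); r=rect(S); print('shelf',r,cv2.boxPoints(r).tolist(),np.median(S[:,2]))
for c,n,(u0,u1,v0,v1) in((a,'top',(235,310,165,255)),(b,'side',(255,335,170,225))):
    W=c['W'];g=c['img']
    sub=np.zeros(g.shape[:2],np.uint8);sub[v0:v1,u0:u1]=1
    hsv=cv2.cvtColor(g,cv2.COLOR_BGR2HSV)
    z=W[...,2]
    m=(sub>0)&(hsv[...,1]<70)&(z>.19)
    k,l,s,_=cv2.connectedComponentsWithStats(m.astype(np.uint8))
    k=1+np.argmax(s[1:,4]); P=W[l==k]
    print(n,'phone',rect(P),np.median(P[:,2]),len(P))
    m=(sub>0)&(z>.2055); P=W[m]; print('  depth',rect(P),len(P))
    m=pad(c); k,l,s,ct=cv2.connectedComponentsWithStats(m)
    for i in range(1,k):
        if s[i,4]>150: print('  pad?',ct[i].round(),s[i,4],rect(W[l==i]))
t=cv2.resize(a['img'][130:310,80:400],None,fx=2.5,fy=2.5,interpolation=cv2.INTER_CUBIC)
cv2.imwrite('pics/c1.png',t)
W=a['W']
for n,u,v in(('glue',168,152),('eraser',335,183),('car',350,166),('mug',117,168),('pb',365,213)): print(n,W[v,u])
E
```

```text
shelf ((519.08203125, 29.20977783203125), (660.5567016601562, 280.7242126464844), 80.33560180664062) [[325.265869140625, -272.8177185058594], [602.0060424804688, -319.9447937011719], [712.898193359375, 331.2372741699219], [436.15802001953125, 378.3643493652344]] 0.2005608297866026
top phone ((539.4593505859375, -30.05352783203125), (79.26868438720703, 151.6412811279297), 70.62882232666016) 0.21009831066665532 609
  depth ((537.19189453125, -35.27198791503906), (197.665283203125, 148.6385955810547), 4.6508636474609375) 2273
  pad? [364. 116.] 1541 ((807.9266357421875, -281.42852783203125), (79.05565643310547, 151.69305419921875), 3.6023335456848145)
  pad? [280. 151.] 1681 ((711.3152465820312, -50.273338317871094), (211.35450744628906, 61.13666534423828), 80.33953094482422)
  pad? [428. 305.] 1667 ((294.78955078125, -440.58270263671875), (153.53712463378906, 79.44796752929688), 86.78067779541016)
  pad? [232. 403.] 364 ((59.725894927978516, 75.10783386230469), (43.78772735595703, 117.92961883544922), 49.35856628417969)
side phone ((539.2101440429688, -29.813331604003906), (77.31293487
[... 183 characters left out ...]
  pad? [310.  85.] 157 ((-42.96919631958008, -478.760986328125), (15.33322811126709, 218.78909301757812), 17.79824447631836)
  pad? [246. 127.] 260 ((289.8309631347656, -486.6748046875), (73.65650177001953, 86.5622329711914), 87.53097534179688)
  pad? [166. 252.] 1321 ((807.0623168945312, -286.643310546875), (82.34803771972656, 160.7112274169922), 3.670231580734253)
  pad? [260. 271.] 3725 ((668.434814453125, -45.826927185058594), (215.6521453857422, 150.5742950439453), 80.45858764648438)
glue [0.65866192 0.18259116 0.27191658]
eraser [ 0.59718066 -0.17597055  0.21259468]
car [ 0.66549155 -0.23731516  0.03274461]
mug [0.62303861 0.28373909 0.28676679]
pb [ 0.52885221 -0.24095168  0.21718595]
```

View pics/c1.png

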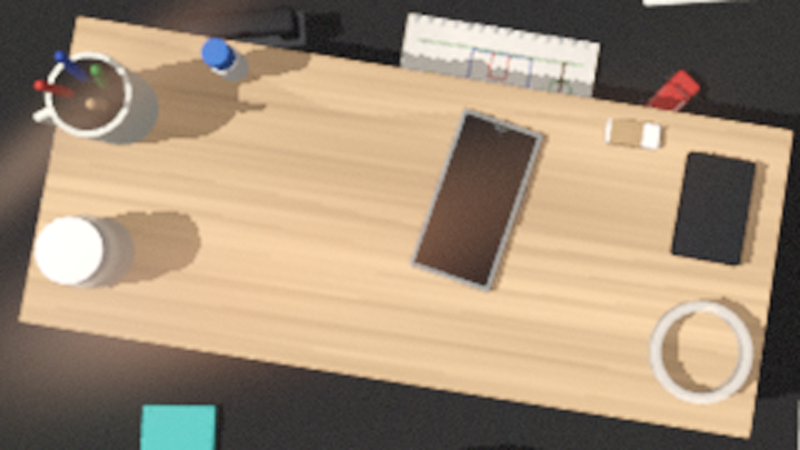

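The phone meant is the grey-rimmed black-screen one at top pixel (270,210). The teal ones at (151,321) and (438,219), the white ones at (364,116) and (428,305), and the rimless power bank at (365,213) don't fit. It sits about 9.7° askew and needs +75 mm in x and +8 mm in y, both in shelf axes. I'll raise the arm, turn the jaws parallel to the shelf edge, and go behind the phone's back end.

Emit:
drive_tool(
  series=[
    {"z": -0.05, "claw": 0.59},
    {"z": -0.05},
    {"rz": 0.178},
    {"rz": 0.178},
    {"rz": 0.178},
    {"rz": 0.178},
    {"rz": 0.178},
    {"rz": 0.178},
  ],
  squeeze=20,
)

```text
$.series[0]: bad value
```

Emit:
drive_tool(
  series=[
    {"rz": 0.178},
    {"rz": 0.178},
    {"rz": 0.178},
    {"rz": 0.178},
    {"rz": 0.178},
    {"rz": 0.178},
    {"rz": 0.178},
    {"rz": 0.178},
  ],
)

```text
$.series[0]: bad value
```

Emit:
drive_tool(
  series=[
    {"rz": 0.178},
    {"rz": 0.178},
    {"rz": 0.178},
    {},
    {},
    {},
  ],
)

```text
$.series[0]: bad value
```

Emit:
drive_tool(
  series=[
    {"x": 0, "y": 0, "z": -0.05, "rx": 0, "ry": 0, "rz": 0, "claw": 0.59},
    {"x": 0, "y": 0, "z": -0.05, "rx": 0, "ry": 0, "rz": 0, "claw": 0.59},
    {"x": 0, "y": 0, "z": 0, "rx": 0, "ry": 0, "rz": 0.178, "claw": 0.59},
    {"x": 0, "y": 0, "z": 0, "rx": 0, "ry": 0, "rz": 0.178, "claw": 0.59},
    {"x": 0, "y": 0, "z": 0, "rx": 0, "ry": 0, "rz": 0.178, "claw": 0.59},
    {"x": 0, "y": 0, "z": 0, "rx": 0, "ry": 0, "rz": 0.178, "claw": 0.59},
    {"x": 0, "y": 0, "z": 0, "rx": 0, "ry": 0, "rz": 0.178, "claw": 0.59},
    {"x": 0, "y": 0, "z": 0, "rx": 0, "ry": 0, "rz": 0.178, "claw": 0.59},
  ],
  squeeze=20,
)

```text
time: 1.2
tcp_pos: [0.147, 0.5039, 0.3391]
orientation: [-180.0, 0.0, 102.2]
ft_force: [0.2, -0.0, -0.1]
width: 0.408
```

Emit:
drive_tool(
  series=[
    {"x": 0, "y": 0, "z": 0, "rx": 0, "ry": 0, "rz": 0.1775, "claw": 0.59},
    {"x": 0, "y": 0, "z": 0, "rx": 0, "ry": 0, "rz": 0.1775, "claw": 0.59},
    {"x": 0, "y": 0, "z": 0, "rx": 0, "ry": 0, "rz": 0.1775, "claw": 0.59},
    {"x": 0, "y": 0, "z": 0, "rx": 0, "ry": 0, "rz": 0.1775, "claw": 0.59},
    {"x": 0, "y": 0, "z": 0, "rx": 0, "ry": 0, "rz": 0.1775, "claw": 0.59},
    {"x": 0, "y": 0, "z": 0, "rx": 0, "ry": 0, "rz": 0.1775, "claw": 0.59},
    {"x": 0, "y": 0, "z": 0, "rx": 0, "ry": 0, "rz": 0.1775, "claw": 0.59},
    {"x": 0, "y": 0, "z": 0, "rx": 0, "ry": 0, "rz": 0.1775, "claw": 0.59},
  ],
)

```text
time: 2.2
tcp_pos: [0.3412, 0.3651, 0.3392]
orientation: [-169.9, 4.2, 41.2]
ft_force: [0.9, 0.7, 0.0]
width: 0.411
```

Emit:
drive_tool(
  series=[
    {"x": 0, "y": 0, "z": 0, "rx": 0, "ry": 0, "rz": 0.1775, "claw": 0.59},
    {"x": 0, "y": 0, "z": 0, "rx": 0, "ry": 0, "rz": 0.1775, "claw": 0.59},
    {"x": 0, "y": 0, "z": 0, "rx": 0, "ry": 0, "rz": 0.1775, "claw": 0.59},
    {"x": 0, "y": 0, "z": 0, "rx": 0, "ry": 0, "rz": 0, "claw": 0.59},
    {"x": 0, "y": 0, "z": 0, "rx": 0, "ry": 0, "rz": 0, "claw": 0.59},
  ],
)

```text
time: 2.82
tcp_pos: [0.4062, 0.2463, 0.3397]
orientation: [-166.1, 10.2, 22.9]
ft_force: [-0.3, 1.3, 0.6]
width: 0.408
```

Emit:
drive_tool(
  series=[
    {"x": 0.03, "y": 0.038, "z": 0, "rx": 0, "ry": 0, "rz": 0, "claw": 0.59},
    {"x": 0.03, "y": 0.038, "z": 0, "rx": 0, "ry": 0, "rz": 0, "claw": 0.59},
    {"x": 0.03, "y": 0.038, "z": 0, "rx": 0, "ry": 0, "rz": 0, "claw": 0.59},
    {"x": 0.03, "y": 0.038, "z": 0, "rx": 0, "ry": 0, "rz": 0, "claw": 0.59},
    {"x": 0.03, "y": 0.038, "z": 0, "rx": 0, "ry": 0, "rz": 0, "claw": 0.59},
    {"x": 0.03, "y": 0.038, "z": 0, "rx": 0, "ry": 0, "rz": 0, "claw": 0.59},
    {"x": 0.03, "y": 0.038, "z": 0, "rx": 0, "ry": 0, "rz": 0, "claw": 0.59},
    {"x": 0.03, "y": 0.038, "z": 0, "rx": 0, "ry": 0, "rz": 0, "claw": 0.59},
  ],
)

```text
time: 3.82
tcp_pos: [0.7276, 0.0633, 0.2256]
orientation: [-166.1, 10.1, 23.1]
ft_force: [0.7, 0.4, 1.4]
width: 0.41
```

The turn ran into the last joint's limit (my sign assumption for it was wrong), so the tool tilted. I'm checking that nothing was disturbed before mending it.

Run:
```python
from h import *
a=cam('top');b=cam('side')
o=cv2.imread('pics/side0.png')
cv2.imwrite('pics/s2.png',b['img'])
print(manip.read_state()['joints'])
```

```text
[  1.19765105  50.80185661  60.32673414 114.58464417   9.15183526
 158.33520902]
```

View pics/s2.png

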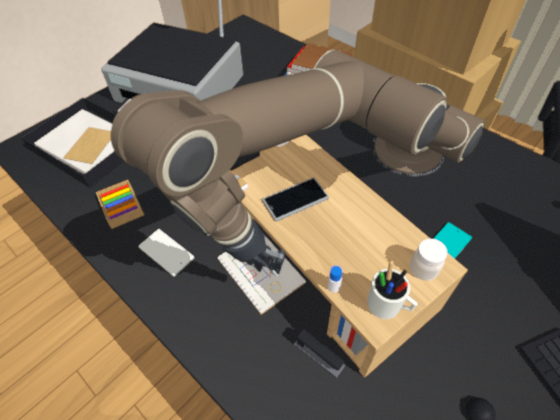

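Nothing appears moved: mug (388,293), glue stick (335,278), tub (430,260) and phone (295,198) are where they were. The gripper hangs over the pad at (265,255). Next I raise it, then turn the other way, to the equivalent yaw of 170.3°.

```bash
cat >> h.py <<'E'
from scipy.spatial.transform import Rotation as Ro
ex=np.array([.9858,-.1678]);ey=np.array([.1678,.9858]);o=np.array([.65745,.00565])
def w2s(p): d=np.array(p)[:2]-o; return np.array([d@ex,d@ey])
def s2w(x,y): return o+x*ex+y*ey
def cur():
    s=manip.read_state(); return s['tcp_pos'],Ro.from_euler('xyz',s['orientation'],degrees=True)
def need(pos=None,yaw=170.34):
    p,R=cur(); print('rotvec',(R.inv()*Ro.from_euler('xyz',[180,0,yaw],degrees=True)).as_rotvec().round(4),'shelf',w2s(p).round(4),'z',p[2].round(4))
    if pos is not None: print('shift tool',R.inv().apply(np.array(pos)-p).round(4))
E
python3 - <<'E'
from h import *
p,R=cur(); need(p+[-.12,0,.15])
E
```

```text
rotvec [-0.3309 -0.2458 -2.5688] shelf [0.0625 0.0668] z 0.2156
shift tool [-0.1363 -0.0763 -0.1118]
```

Emit:
drive_tool(
  series=[
    {"x": -0.01, "y": -0.007, "z": -0.04, "rx": 0, "ry": 0, "rz": 0, "claw": 0.59},
    {"x": -0.034, "y": -0.019, "z": -0.028, "rx": 0, "ry": 0, "rz": 0, "claw": 0.59},
    {"x": -0.034, "y": -0.019, "z": -0.028, "rx": 0, "ry": 0, "rz": 0, "claw": 0.59},
    {"x": -0.034, "y": -0.019, "z": -0.028, "rx": 0, "ry": 0, "rz": 0, "claw": 0.59},
    {"x": -0.034, "y": -0.019, "z": -0.028, "rx": 0, "ry": 0, "rz": 0, "claw": 0.59},
    {"x": 0, "y": 0, "z": 0, "rx": 0, "ry": 0, "rz": 0, "claw": 0.59},
  ],
)

```text
time: 4.68
tcp_pos: [0.5721, 0.0622, 0.3843]
orientation: [-167.2, 7.1, 22.5]
ft_force: [0.2, -0.0, -0.3]
width: 0.406
```

```bash
python3 -c "
from h import *
need([.4343,-.0122,.34]);print(manip.read_state()['joints'])"
```

```text
rotvec [-0.2425 -0.242  -2.5769] shelf [-0.0936  0.0414] z 0.3843
shift tool [-0.1491  0.0297  0.0581]
[  1.51762708  26.9331246   41.48555372 115.75438293   9.40868677
 158.93550826]
```

Emit:
drive_tool(
  series=[
    {"x": 0, "y": 0, "z": 0, "rx": -0.0162, "ry": -0.0161, "rz": -0.1718, "claw": 0.59},
    {"x": 0, "y": 0, "z": 0, "rx": -0.0162, "ry": -0.0161, "rz": -0.1718, "claw": 0.59},
    {"x": 0, "y": 0, "z": 0, "rx": -0.0162, "ry": -0.0161, "rz": -0.1718, "claw": 0.59},
    {"x": 0, "y": 0, "z": 0, "rx": -0.0162, "ry": -0.0161, "rz": -0.1718, "claw": 0.59},
  ],
)

```text
time: 5.18
tcp_pos: [0.5732, 0.0617, 0.374]
orientation: [-167.5, 2.2, 62.0]
ft_force: [0.2, 0.5, -0.0]
width: 0.412
```

```bash
python3 -c "
from h import *
need([.4343,-.0122,.34]);print(manip.read_state()['joints'])"
```

```text
rotvec [-0.1841 -0.18   -1.8855] shelf [-0.0924  0.0411] z 0.374
shift tool [-0.129  -0.0776  0.057 ]
[  3.79371761  27.46870588  41.20100005 115.4840758    4.72117337
 121.49903538]
```

Emit:
drive_tool(
  series=[
    {"x": 0, "y": 0, "z": 0, "rx": -0.0167, "ry": -0.0164, "rz": -0.1714, "claw": 0.59},
    {"x": 0, "y": 0, "z": 0, "rx": -0.0167, "ry": -0.0164, "rz": -0.1714, "claw": 0.59},
    {"x": 0, "y": 0, "z": 0, "rx": -0.0167, "ry": -0.0164, "rz": -0.1714, "claw": 0.59},
    {"x": 0, "y": 0, "z": 0, "rx": -0.0167, "ry": -0.0164, "rz": -0.1714, "claw": 0.59},
    {"x": 0, "y": 0, "z": 0, "rx": -0.0167, "ry": -0.0164, "rz": -0.1714, "claw": 0.59},
    {"x": 0, "y": 0, "z": 0, "rx": -0.0167, "ry": -0.0164, "rz": -0.1714, "claw": 0.59},
    {"x": 0, "y": 0, "z": 0, "rx": -0.0167, "ry": -0.0164, "rz": -0.1714, "claw": 0.59},
    {"x": 0, "y": 0, "z": 0, "rx": -0.0167, "ry": -0.0164, "rz": -0.1714, "claw": 0.59},
  ],
)

```text
time: 6.18
tcp_pos: [0.5731, 0.0619, 0.374]
orientation: [-176.5, -2.0, 140.8]
ft_force: [0.0, -0.4, 1.3]
width: 0.41
```

Emit:
drive_tool(
  series=[
    {"x": 0, "y": 0, "z": 0, "rx": -0.0167, "ry": -0.0164, "rz": -0.1714, "claw": 0.59},
    {"x": 0, "y": 0, "z": 0, "rx": -0.0167, "ry": -0.0164, "rz": -0.1714, "claw": 0.59},
    {"x": 0, "y": 0, "z": 0, "rx": -0.0167, "ry": -0.0164, "rz": -0.1714, "claw": 0.59},
    {"x": 0, "y": 0, "z": 0, "rx": 0, "ry": 0, "rz": 0, "claw": 0.59},
  ],
)

```text
time: 6.68
tcp_pos: [0.5727, 0.0614, 0.3748]
orientation: [-180.0, 0.0, 169.9]
ft_force: [-0.5, -0.5, -0.2]
width: 0.409
```

```bash
python3 -c "
from h import *
need([.4343,-.0122,.34]);print(manip.read_state()['joints'])"
```

```text
rotvec [-0.0009  0.0005 -0.008 ] shelf [-0.0929  0.0407] z 0.3748
shift tool [ 0.1233 -0.0967  0.0348]
[ 6.14459005e+00  1.58144186e+01  2.56538568e+01  9.98272081e+01
 -5.45451918e-02  1.62656378e+01]
```

Emit:
drive_tool(
  series=[
    {"x": 0.031, "y": -0.024, "z": 0.009, "rx": 0, "ry": 0, "rz": -0.008, "claw": 0.59},
    {"x": 0.031, "y": -0.024, "z": 0.009, "rx": 0, "ry": 0, "rz": 0, "claw": 0.59},
    {"x": 0.031, "y": -0.024, "z": 0.009, "rx": 0, "ry": 0, "rz": 0, "claw": 0.59},
    {"x": 0.031, "y": -0.024, "z": 0.009, "rx": 0, "ry": 0, "rz": 0, "claw": 0.59},
    {"x": 0, "y": 0, "z": 0.04, "rx": 0, "ry": 0, "rz": 0, "claw": 0.59},
    {"x": 0, "y": 0, "z": 0.04, "rx": 0, "ry": 0, "rz": 0, "claw": 0.59},
    {"x": 0, "y": 0, "z": 0.03, "rx": 0, "ry": 0, "rz": 0, "claw": 0.59},
    {"x": 0, "y": 0, "z": 0, "rx": 0, "ry": 0, "rz": 0, "claw": 0.59},
  ],
)

```text
time: 7.68
tcp_pos: [0.4332, -0.0128, 0.227]
orientation: [-179.9, -0.2, 170.3]
ft_force: [0.3, 0.4, 0.3]
width: 0.405
```

Run:
```python
from h import *
need([.4343,-.0122,.216]);b=cam('side');W=b['W'];g=b['img']
p,_=cur()
q=np.array([p[0],p[1],.205]);
c=np.array(b['R'])@q+b['t'];u,v=int(c[0]/c[2]*b['f']+b['cx']),int(c[1]/c[2]*b['f']+b['cy']);print(u,v)
cv2.imwrite('pics/s3.png',cv2.resize(g[v-70:v+50,u-80:u+80],None,fx=5,fy=5,interpolation=cv2.INTER_CUBIC))
```

```text
rotvec [-0.0014 -0.0039 -0.0015] shelf [-0.2179 -0.0559] z 0.227
shift tool [-0.001   0.0008  0.011 ]
327 177
```

View pics/s3.png

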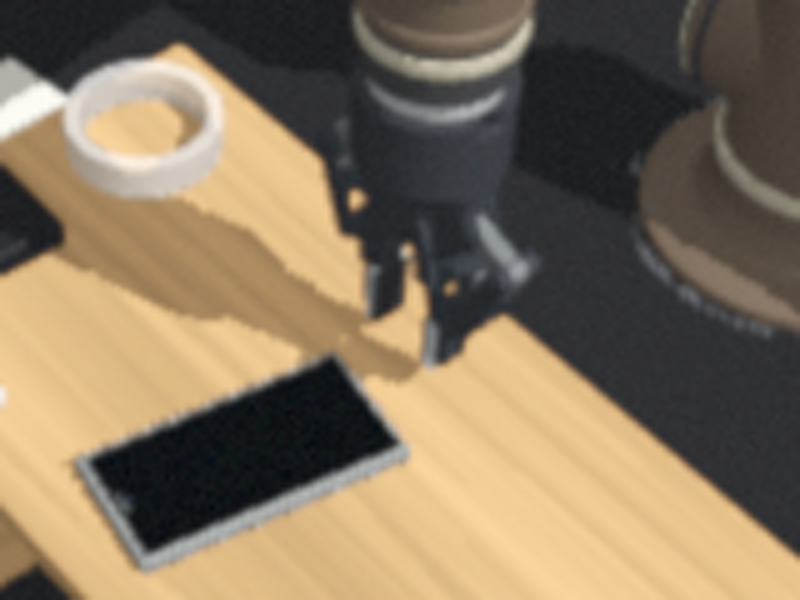

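The two fingertips, at crop (380,305) and (435,355), stand behind the phone's back end (370,405). I'll descend and feel for the board.

Emit:
drive_tool(
  series=[
    {"x": 0, "y": 0, "z": 0.006, "rx": 0, "ry": 0, "rz": 0, "claw": 0.59},
    {"x": 0, "y": 0, "z": 0.006, "rx": 0, "ry": 0, "rz": 0, "claw": 0.59},
    {"x": 0, "y": 0, "z": 0.002, "rx": 0, "ry": 0, "rz": 0, "claw": 0.59},
    {"x": 0, "y": 0, "z": 0, "rx": 0, "ry": 0, "rz": 0, "claw": 0.59},
  ],
)

```text
time: 8.22
tcp_pos: [0.4346, -0.0134, 0.2154]
orientation: [-180.0, 0.1, 170.3]
ft_force: [-0.3, -0.1, 0.3]
width: 0.408
```

Emit:
drive_tool(
  series=[
    {"x": 0, "y": 0, "z": 0.002, "rx": 0, "ry": 0, "rz": 0, "claw": 0.59},
    {"x": 0, "y": 0, "z": 0, "rx": 0, "ry": 0, "rz": 0, "claw": 0.59},
  ],
)

```text
time: 8.48
tcp_pos: [0.4346, -0.0134, 0.2133]
orientation: [-180.0, 0.1, 170.3]
ft_force: [-0.4, 0.5, -0.4]
width: 0.41
```

Emit:
drive_tool(
  series=[
    {"x": 0, "y": 0, "z": 0.0015, "rx": 0, "ry": 0, "rz": 0, "claw": 0.59},
    {"x": 0, "y": 0, "z": 0, "rx": 0, "ry": 0, "rz": 0, "claw": 0.59},
  ],
)

```text
time: 8.72
tcp_pos: [0.4345, -0.0134, 0.2117]
orientation: [-180.0, 0.1, 170.3]
ft_force: [-0.0, 0.1, 0.0]
width: 0.408
```

Emit:
drive_tool(
  series=[
    {"x": 0, "y": 0, "z": 0.0015, "rx": 0, "ry": 0, "rz": 0, "claw": 0.59},
    {"x": 0, "y": 0, "z": 0, "rx": 0, "ry": 0, "rz": 0, "claw": 0.59},
  ],
)

```text
time: 8.98
tcp_pos: [0.4346, -0.0134, 0.2102]
orientation: [-180.0, 0.1, 170.3]
ft_force: [0.2, -0.1, 0.2]
width: 0.412
```

Emit:
drive_tool(
  series=[
    {"x": 0, "y": 0, "z": 0.0015, "rx": 0, "ry": 0, "rz": 0, "claw": 0.59},
    {"x": 0, "y": 0, "z": 0, "rx": 0, "ry": 0, "rz": 0, "claw": 0.59},
  ],
)

```text
time: 9.22
tcp_pos: [0.4346, -0.0134, 0.2087]
orientation: [-180.0, 0.1, 170.3]
ft_force: [0.3, 0.6, 0.5]
width: 0.409
```

Emit:
drive_tool(
  series=[
    {"x": 0, "y": 0, "z": 0.001, "rx": 0, "ry": 0, "rz": 0, "claw": 0.59},
    {"x": 0, "y": 0, "z": 0, "rx": 0, "ry": 0, "rz": 0, "claw": 0.59},
  ],
)

```text
time: 9.48
tcp_pos: [0.4346, -0.0134, 0.2078]
orientation: [-180.0, 0.1, 170.3]
ft_force: [-1.0, 0.9, 0.8]
width: 0.412
```

Emit:
drive_tool(
  series=[
    {"x": 0, "y": 0, "z": 0.001, "rx": 0, "ry": 0, "rz": 0, "claw": 0.59},
    {"x": 0, "y": 0, "z": 0, "rx": 0, "ry": 0, "rz": 0, "claw": 0.59},
  ],
)

```text
time: 9.72
tcp_pos: [0.4347, -0.0134, 0.2071]
orientation: [-180.0, 0.1, 170.3]
ft_force: [-0.5, -0.2, 2.6]
width: 0.412
```

Emit:
drive_tool(
  series=[
    {"x": 0, "y": 0, "z": 0.001, "rx": 0, "ry": 0, "rz": 0, "claw": 0.59},
    {"x": 0, "y": 0, "z": 0, "rx": 0, "ry": 0, "rz": 0, "claw": 0.59},
  ],
)

```text
time: 9.98
tcp_pos: [0.4347, -0.0134, 0.207]
orientation: [-180.0, 0.2, 170.3]
ft_force: [-3.1, -0.9, 9.9]
width: 0.412
```

Emit:
drive_tool(
  series=[
    {"x": 0, "y": 0, "z": -0.005, "rx": 0, "ry": 0, "rz": 0, "claw": 0.59},
    {"x": 0, "y": 0, "z": 0, "rx": 0, "ry": 0, "rz": 0, "claw": 0.59},
    {"x": -0.006, "y": 0, "z": 0, "rx": 0, "ry": 0, "rz": 0, "claw": 0.59},
    {"x": -0.005, "y": 0, "z": 0, "rx": 0, "ry": 0, "rz": 0, "claw": 0.59},
    {"x": -0.003, "y": 0, "z": 0, "rx": 0, "ry": 0, "rz": 0, "claw": 0.59},
    {"x": -0.003, "y": 0, "z": 0, "rx": 0, "ry": 0, "rz": 0, "claw": 0.59},
    {"x": -0.003, "y": 0, "z": 0, "rx": 0, "ry": 0, "rz": 0, "claw": 0.59},
    {"x": -0.003, "y": 0, "z": 0, "rx": 0, "ry": 0, "rz": 0, "claw": 0.59},
  ],
)

```text
time: 10.98
tcp_pos: [0.4573, -0.0172, 0.2108]
orientation: [-180.0, 0.1, 170.3]
ft_force: [-0.4, -0.1, -1.2]
width: 0.412
```

Emit:
drive_tool(
  series=[
    {"x": -0.003, "y": 0, "z": 0, "rx": 0, "ry": 0, "rz": 0, "claw": 0.59},
    {"x": -0.003, "y": 0, "z": 0, "rx": 0, "ry": 0, "rz": 0, "claw": 0.59},
    {"x": -0.003, "y": 0, "z": 0, "rx": 0, "ry": 0, "rz": 0, "claw": 0.59},
    {"x": -0.003, "y": 0, "z": 0, "rx": 0, "ry": 0, "rz": 0, "claw": 0.59},
  ],
)

```text
time: 11.48
tcp_pos: [0.4693, -0.0193, 0.2109]
orientation: [-180.0, 0.1, 170.3]
ft_force: [-0.6, 0.2, -0.5]
width: 0.406
```

```bash
cat >> h.py <<'E'
def phone(save=None):
    need()
    for n in('top','side'):
        c=cam(n);g=c['img'];W=c['W'];z=W[...,2];hsv=cv2.cvtColor(g,cv2.COLOR_BGR2HSV)
        S=np.stack([(W[...,:2]-o)@ex,(W[...,:2]-o)@ey],-1)
        p,_=cur(); back=w2s(p)[0]+.009
        m=(hsv[...,1]<75)&(abs(z-.2095)<.006)&(abs(S[...,1]+.05)<.08)&(S[...,0]>back)
        k,l,s,_=cv2.connectedComponentsWithStats(m.astype(np.uint8))
        if k<2: print('none');continue
        k=1+np.argmax(s[1:,4]); P=S[l==k]; r=cv2.minAreaRect((P*1000).astype(np.float32))
        ctr,(a,b),th=r; 
        if a<b: th-=90
        th=(th+45)%180-45
        t=np.radians(th);ctr=np.array(ctr);d=np.array([np.cos(t),np.sin(t)])
        print(n,'ctr',ctr.round(1),'size',round(a,1),round(b,1),'ang',round(th,1),'end x',(ctr+75*d)[0].round(1),'maxx',np.percentile(P[:,0],99.5).round(4),'lens y',(ctr+55*d)[1].round(1),'z',np.median(P[:,2:]) if P.shape[1]>2 else '')
        if save: cv2.imwrite(f'pics/{save}_{n}.png',g)
E
python3 -c "
from h import *
phone('p1')"
```

```text
rotvec [-0.0007  0.0016  0.0001] shelf [-0.1813 -0.0562] z 0.2109
top ctr [-62.7 -55. ] size 78.8 90.4 ang -4.9 end x 12.0 maxx -0.0162 lens y -59.7 z 
side ctr [-91.7 -50.8] size 76.9 153.4 ang -6.7 end x -17.2 maxx -0.0134 lens y -57.2 z
```

Emit:
drive_tool(
  series=[
    {"x": -0.003, "y": 0, "z": 0, "rx": 0, "ry": 0, "rz": 0, "claw": 0.59},
    {"x": -0.003, "y": 0, "z": 0, "rx": 0, "ry": 0, "rz": 0, "claw": 0.59},
    {"x": -0.003, "y": 0, "z": 0, "rx": 0, "ry": 0, "rz": 0, "claw": 0.59},
    {"x": -0.003, "y": 0, "z": 0, "rx": 0, "ry": 0, "rz": 0, "claw": 0.59},
    {"x": -0.003, "y": 0, "z": 0, "rx": 0, "ry": 0, "rz": 0, "claw": 0.59},
    {"x": -0.003, "y": 0, "z": 0, "rx": 0, "ry": 0, "rz": 0, "claw": 0.59},
    {"x": -0.003, "y": 0, "z": 0, "rx": 0, "ry": 0, "rz": 0, "claw": 0.59},
    {"x": -0.003, "y": 0, "z": 0, "rx": 0, "ry": 0, "rz": 0, "claw": 0.59},
  ],
)

```text
time: 12.58
tcp_pos: [0.493, -0.0233, 0.2109]
orientation: [-180.0, 0.1, 170.3]
ft_force: [-2.2, -0.1, 0.5]
width: 0.408
```

```bash
python3 -c "
from h import *
phone('p2')"
```

```text
rotvec [-0.0007  0.0015  0.    ] shelf [-0.1573 -0.0562] z 0.2109
top ctr [-29.2 -46.9] size 76.9 68.3 ang 88.1 end x -26.7 maxx 0.0048 lens y 8.1 z 
side ctr [-70.6 -45. ] size 76.1 154.1 ang -2.4 end x 4.3 maxx 0.0064 lens y -47.2 z
```

Emit:
drive_tool(
  series=[
    {"x": -0.003, "y": 0, "z": 0, "rx": 0, "ry": 0, "rz": 0, "claw": 0.59},
    {"x": -0.003, "y": 0, "z": 0, "rx": 0, "ry": 0, "rz": 0, "claw": 0.59},
    {"x": -0.003, "y": 0, "z": 0, "rx": 0, "ry": 0, "rz": 0, "claw": 0.59},
    {"x": -0.003, "y": 0, "z": 0, "rx": 0, "ry": 0, "rz": 0, "claw": 0.59},
    {"x": -0.003, "y": 0, "z": 0, "rx": 0, "ry": 0, "rz": 0, "claw": 0.59},
    {"x": -0.003, "y": 0, "z": 0, "rx": 0, "ry": 0, "rz": 0, "claw": 0.59},
    {"x": -0.003, "y": 0, "z": 0, "rx": 0, "ry": 0, "rz": 0, "claw": 0.59},
    {"x": -0.003, "y": 0, "z": 0, "rx": 0, "ry": 0, "rz": 0, "claw": 0.59},
  ],
)

```text
time: 13.68
tcp_pos: [0.5166, -0.0273, 0.211]
orientation: [-180.0, 0.1, 170.3]
ft_force: [-0.5, 0.2, -0.2]
width: 0.408
```

```bash
python3 -c "
from h import *
phone('p3')"
```

```text
rotvec [-0.0006  0.0016  0.0001] shelf [-0.1333 -0.0561] z 0.211
top ctr [  1.  -42.1] size 77.9 57.8 ang 85.2 end x 7.3 maxx 0.027 lens y 12.7 z 
side ctr [-47.5 -42. ] size 78.6 152.5 ang -0.3 end x 27.5 maxx 0.0285 lens y -42.3 z
```

Emit:
drive_tool(
  series=[
    {"x": -0.003, "y": -0.001, "z": 0, "rx": 0, "ry": 0, "rz": 0, "claw": 0.59},
    {"x": -0.003, "y": -0.001, "z": 0, "rx": 0, "ry": 0, "rz": 0, "claw": 0.59},
    {"x": -0.003, "y": -0.001, "z": 0, "rx": 0, "ry": 0, "rz": 0, "claw": 0.59},
    {"x": -0.003, "y": -0.001, "z": 0, "rx": 0, "ry": 0, "rz": 0, "claw": 0.59},
    {"x": 0, "y": 0, "z": 0, "rx": 0, "ry": 0, "rz": 0, "claw": 0.59},
  ],
)

```text
time: 14.4
tcp_pos: [0.528, -0.0334, 0.2109]
orientation: [-180.0, 0.1, 170.3]
ft_force: [0.3, 0.4, 0.8]
width: 0.41
```

Emit:
drive_tool(
  series=[
    {"x": 0.015, "y": 0, "z": 0, "rx": 0, "ry": 0, "rz": 0, "claw": 0.59},
    {"x": 0.025, "y": 0, "z": 0, "rx": 0, "ry": 0, "rz": 0, "claw": 0.59},
    {"x": 0.025, "y": 0, "z": -0.03, "rx": 0, "ry": 0, "rz": 0, "claw": 0.59},
    {"x": 0.04, "y": 0, "z": -0.04, "rx": 0, "ry": 0, "rz": 0, "claw": 0.59},
    {"x": 0.05, "y": 0, "z": -0.03, "rx": 0, "ry": 0, "rz": 0, "claw": 0.59},
    {"x": 0.05, "y": 0, "z": 0, "rx": 0, "ry": 0, "rz": 0, "claw": 0.59},
    {"x": 0.03, "y": 0, "z": 0, "rx": 0, "ry": 0, "rz": 0, "claw": 0.59},
    {"x": 0, "y": 0, "z": 0, "rx": 0, "ry": 0, "rz": 0, "claw": 0.59},
  ],
)

```text
time: 15.4
tcp_pos: [0.2935, 0.0065, 0.3113]
orientation: [-180.0, 0.2, 170.4]
ft_force: [-0.9, 0.8, 0.6]
width: 0.413
```

Run:
```python
from h import *
phone('p4')
a=cam('top');b=cam('side')
r=rect(shelf(a));print('shelf',r)
for c in(a,b):
    m=pad(c); k,l,s,ct=cv2.connectedComponentsWithStats(m)
    for i in range(1,k):
        P=c['W'][l==i]; q=w2s(P.mean(0)) if s[i,4]>150 else [1,1]
        if abs(q[1]+.05)<.03:
            S=np.c_[(P[:,:2]-o)@ex,(P[:,:2]-o)@ey]
            for x in (.03,.05,.07,.085):
                y=S[abs(S[:,0]-x)<.005][:,1]
                if len(y): print(x,y.min().round(4),y.max().round(4),((y.min()+y.max())/2).round(4))
t=cv2.imread('pics/p4_top.png');cv2.imwrite('pics/c4.png',cv2.resize(t[120:310,80:400],None,fx=2.5,fy=2.5,interpolation=cv2.INTER_CUBIC))
```

```text
rotvec [-0.0001  0.0042  0.0009] shelf [-0.3589 -0.0603] z 0.3113
top ctr [-35.2 -43.9] size 150.8 79.4 ang 1.0 end x 39.8 maxx 0.039 lens y -43.0 z 
side ctr [-34.5 -43.5] size 150.1 78.1 ang 1.2 end x 40.5 maxx 0.0403 lens y -42.3 z 
shelf ((519.1884765625, 29.51544189453125), (661.3421630859375, 280.6163635253906), 80.34796905517578)
0.03 -0.1483 0.057 -0.0456
0.05 -0.1513 0.0581 -0.0466
0.07 -0.1516 0.0586 -0.0465
0.085 -0.152 0.0597 -0.0461
0.03 -0.1514 0.0562 -0.0476
0.05 -0.1532 0.0576 -0.0478
0.07 -0.1531 0.0574 -0.0479
0.085 -0.1579 0.0575 -0.0502
```

View pics/c4.png

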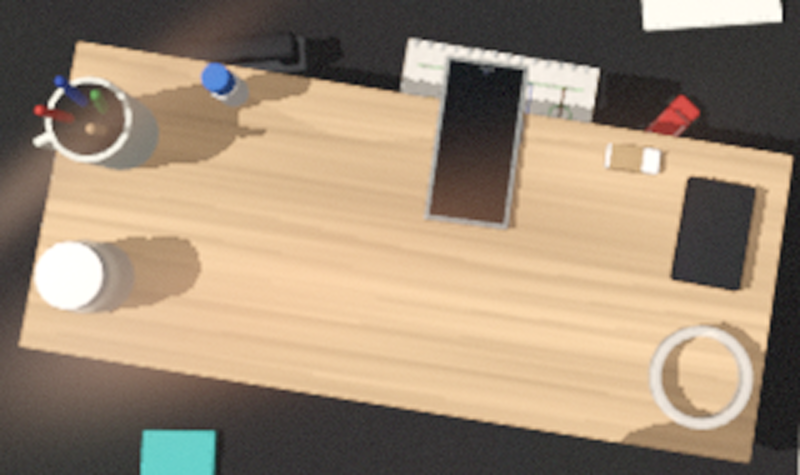

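The phone, at crop (478,143), sticks out squarely over the pad, and every other thing is at its starting position. The end is 40 mm out, the lens about 4 mm from the pad's middle, and the phone 1° off square, so I'm handing it in.

```bash
python3 -c "
from station import manip
print(manip.finish_job())"
```

```text
the job is handed in; nothing more can be done
None
```

I slid the phone into place with two slightly open fingertips against its back end, flat on the board, then backed the arm clear and handed the job in at about 15.5 s. No verdict was reported.

| Check | Top camera | Side camera | Allowed |
|---|---|---|---|
| Camera end past the front edge | 39.8 mm | 40.5 mm | 30–50 mm |
| Lens from the middle of the pad's width | about 3 mm | about 6 mm | 15 mm |
| Off square to the edge | 1.0° | 1.2° | 7° |

- **Lens position:** the cameras differ slightly here. They put the lens at y = -43.0 mm (top) and -42.3 mm (side), and the pad's middle at about -46.2 mm and -48 mm.
- **Side drift:** a small sideways correction in the last push barely moved the phone, so it rests 3–6 mm to the left of the middle.
- **Forces:** the highest reading was about 10 N, when I pressed the fingertips on the board to find its height. Readings at the end of each push were about 2 N or less.
- **Other things:** in the pictures nothing else had moved. I compared these by eye and did not measure each one.
- **A mistake on the way:** my first turn of the gripper ran into the last joint's limit, and the tool tilted and swung out over the pad. A picture showed nothing had been disturbed, and I turned it the other way instead.

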